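Hold the full reagent cartridge home in the corner of its dock

ROBOT

A 6-joint arm with a two-finger parallel gripper is mounted at the origin on a cart in front of the work surface, level with it; the furniture and walls round the work are solid. World frame = base frame: x ahead of the robot, y to its left, z up, the work surface at z = 0. Lengths are in m, angles in rad, forces in N, time in s.
With the tool pointing down it reaches from about 0.35 to 0.925 m from the base axis. Payload 6.4 kg.
Tool frame: the origin (TCP) lies on the centre line of the jaws, within the pads' length; the fingertips stand 19 mm ahead of it and the grasp point (between the pads) is the TCP (ctrl.tip_reach is the distance from the TCP to the fingertips, in m); z points along the fingers, y is the line along which they close (so a half turn about z gives the same grasp; the last joint's range is limited). The gripper opens to 94 mm and grips with 3 to 60 N. Pads are 16 mm wide; open, the fingers measure 119 mm over their backs; the gripper's body (75 mm by 177 mm) begins 78 mm behind the grasp point.
Start: joints at [1.077, 0.245, 1.558, -0, 1.339, -0.174], TCP at [0.204, 0.617, 0.224] pointing down, gripper open.
Joint ranges: [-3.13, 3.13], [-1.02, 2.26], [0.13, 2.54], [-0.95, 4.09], [0.21, 2.88], [-2.74, 2.74]. Speed limits (rad/s): [2.57, 2.57, 3.14, 3.14, 3.14, 3.14].

INTERFACE

Orientations are given as a rotation vector (axis times angle).
In Python, from plant import ctrl gives the robot as it stands.
- The arm moves only by the shell command python3 -m crank 'ROWS'. ROWS is text: rows parted by semicolons, each of 7 numbers parted by spaces: the shift along the tool's x, y, z in cm, then the turn, a rotation vector about the tool's x, y, z in rad, then the finger opening in cm, from 0 to 9.4. A call has 1 to 12 rows; each row shifts and turns the commanded pose from where the row before left it, along the tool's axes as they then stand; what a row does not reach is not made up. A row lasts 1/10 s, in which the tool goes at most 50 mm and 8.59 degrees, less where a joint would pass 70% of its speed; a pose out of reach is approached as far as the arm can. A call is refused whole if a number of a shift passes 5 or a number of a turn 0.15, either way. A call with a gripper value outside its range is refused whole. The fingers move at their own pace and stop on an object; the grip force is fixed at half the most. Time passes only in rows, so rows that do not move let the fingers close. It gives the time, the measured TCP pose, the force, the opening and the grip force at its end, in the units of the state.
- ctrl.state(): the state, without advancing time (a new reading comes with each control period).
- ctrl.snapshot(name): name is "scene" or "top" or "wrist"; returns a dict with "pixels" (480x640x3 uint8, red, green, blue), "fx", "fy", "cx", "cy" (pixels), "rvec" (rotation vector, rad) and "tvec" (3), from world to camera coordinates, as OpenCV has them; the wrist camera has in their place "hand_eye" (4x4, takes a point from camera to tool coordinates, whose origin is the TCP and whose axes are the flange's). Camera axes: x right, y down, z forward; pixel columns grow to the right and rows downward; lengths in m; the calibration is good to about 2 mm. A picture is of the moment at which its call begins: read the wrist's pose just before it. There is no depth.
- ctrl.close_job(): hands the job in; it is judged then, once.
Trained networks look in the newest picture that a camera, given by its name, has taken for a name from the list of things; names that differ only in an ending like _2 or _b are one class to them, and where a whole thing is asked for, a point or a joint stands for the part that bears it (a point fixed in the world has none). Each returns a list of dicts, best first, with "p" (0 to 1); they miss things now and then, are a little off and sometimes report something else, mostly with a low value. They report only what shows in the picture. A call takes as long as a camera call. They do not tell look-alikes from the thing itself.
- ctrl.look_for(label, camera): "location" ([x, y, z] in m, in the coordinates of the camera as it stood for that picture, good to about 4 mm: the middle of the surface that is visible of it).
The state is a dict: "time": time; "joints": joint angles; "joint_vel": joint speeds; "tau": joint torques, N m; "tcp_pos": TCP position; "tool_rot": TCP orientation; "force": force on the tool from outside, world axes, zero at the start; "torque": the same for the moment, N m; "gripper_width": opening from 0.0 (shut) to 1.0 (fully open); "grasp_force": force on a finger pad.
Only numpy, scipy, OpenCV 4.12 (cv2) and the standard library are available. Lean on these libraries where they do the work, as an engineer would, in place of code of your own. Each camera call takes 0.05 s, during which the arm holds its last target. There are 200 camera calls.

TASK

One of the two identical sealed reagent cartridges is full and the other is spent: heft them to find the heavier one, and put that one on the floor of the dispenser's dock with its port end to the back wall and its chip contacts to the right-hand rail. Press it into the corner until it sits flat against the back wall and the rail at the same time, with the sprung coupling and the sprung contact block both pushed fully in, and finish while still gripping it and keeping it pressed there, because the dock has no latch and the springs push it out again. Leave the spent cartridge standing upright on the worktop outside the dock, and do not disturb the timer, the pipette or the specimen cup.

Things in the scene. Friction and masses are not known exactly. Their poses are not given: they have to be found in the camera images.
- cartridge_a: Sealed reagent cartridge a: upright plain white plastic box with a grey top, 90 (x) x 46 (y) x 78 mm high, rigid, smooth. Origin: centre of its underside, z up. +x: port end, starts away from the robot (within 0.5 rad of world x). The cartridges look exactly alike; the spent one weighs 0.10 to 0.17 kg, the full one 0.38 to 0.50 kg, and either may be the full one.
- cartridge_b: Sealed reagent cartridge b: upright plain white plastic box with a grey top, 90 (x) x 46 (y) x 78 mm high, rigid, smooth. Origin: centre of its underside, z up. +x: port end, starts away from the robot (within 0.5 rad of world x). The cartridges look exactly alike; the spent one weighs 0.10 to 0.17 kg, the full one 0.38 to 0.50 kg, and either may be the full one.
- cartridge_a_port (a point): Middle of the round grey and black outlet port on the +x end face of cartridge a, 45 mm ahead of its origin and 50 mm up. The chip, a small black plate with brass contacts, is on the cartridge's -y side, 15 mm up and 12 mm behind the middle.
- cartridge_b_port (a point): Middle of the round grey and black outlet port on the +x end face of cartridge b, 45 mm ahead of its origin and 50 mm up. The chip, a small black plate with brass contacts, is on the cartridge's -y side, 15 mm up and 12 mm behind the middle.
- dock_home (a point): Point on the dock's floor, 10 mm above the worktop, where the centre of the cartridge's underside lies when it is fully home, cartridge axes parallel to these. x points to the back wall, y to the left (away from the rail), z up; yaw within 0.3 rad of the world's. The dock is fixed to the worktop. The floor is flat, open to the front and left: x -68 to +45, y -23 to +80 mm.
- dock_back: Back wall of the dock: front of a white housing, fixed. Axes as point dock_home, origin 10 mm below it. The wall is the plane x = +45 mm, from y = -53 to +77 mm, 66 mm high above the floor; the housing is 60 mm deep and its grey upper part, set 9 mm back, reaches 91 mm above the floor.
- dock_rail: Right-hand rail of the dock: an aluminium bar, fixed. Axes as point dock_home, origin 10 mm below it. Its inner face is the plane y = -23 mm, from x = -67 to +45 mm; it is 18 mm thick and 30 mm high above the floor, so fingertips beside the cartridge must stay more than 30 mm above the floor.
- coupling (a joint): Travel of the sprung steel coupling nozzle (15 mm diameter) in the back wall, at y = 0, 50 mm above the dock's floor. 0 = out, standing 6 mm proud of the wall; 0.006 = pushed flush with the wall. Spring: 2.8 N when out, 4.9 N when flush.
- contact_block (a joint): Travel of the sprung black contact block (20 mm long, 12 mm high) in the rail, at x = -12 mm, 15 mm above the dock's floor. 0 = out, standing 6 mm proud of the rail; 0.006 = flush with the rail. Spring: 2.8 N when out, 4.9 N when flush.
- timer: White lab timer, 58 x 62 x 15 mm, lying near the front; origin at the centre of its underside. Leave alone.
- pipette: White and blue pipette, 274 mm long (y) x 44 x 31 mm, lying near the front edge; origin under its middle. Leave alone.
- specimen_cup: White specimen cup with a white lid, 53 mm diameter, 62 mm high; origin at the centre of its underside. Leave alone.
Mind the look-alikes: they are no part of the job. Leave any pink look-alike of the cartridge_b alone.

How it is judged:
By the outcome, as a careful person would: the job done as asked, in the order asked, and still so for the second after the job is handed in, while the arm keeps its last pose, push and grip.
It also fails if it takes over 72 s, if anything falls off the work surface, if the arm or the gripper's body presses on something with over 40 N, if the wrist force passes 120 N, or if a joint passes its speed limit or range.

## Working session

There is one attempt and no reset: what is moved stays moved. The work goes in short steps, Python scripts to look and compute and a shell command to move; the robot and the scene stay as the last step left them, time stands still between calls to the robot, and variables do not carry over. Pictures are saved under pics/ and viewed, at most 10 in all, crops included, and the job is handed in when it is done.

```bash
ls; mkdir -p pics; cat > h.py <<'E'
import numpy as np, cv2
from plant import ctrl
from scipy.spatial.transform import Rotation as R
def snap(cam,name=None):
    s=ctrl.state(); d=ctrl.snapshot(cam)
    if name: cv2.imwrite(f'pics/{name}.png',d['pixels'][:,:,::-1])
    if cam=='wrist':
        T=np.eye(4);T[:3,:3]=R.from_rotvec(s['tool_rot']).as_matrix();T[:3,3]=s['tcp_pos']
        W=T@np.array(d['hand_eye'])   # cam->world
    else:
        C=np.eye(4);C[:3,:3]=R.from_rotvec(d['rvec']).as_matrix();C[:3,3]=d['tvec'];W=np.linalg.inv(C)
    d['W']=W; return d
def find(d,cam,lab,n=3):
    for r in ctrl.look_for(lab,cam)[:n]:
        p=np.array(r['location']);w=d['W'][:3,:3]@p+d['W'][:3,3]
        print(cam,lab,round(r['p'],2),w.round(3),'px',round(d['fx']*p[0]/p[2]+d['cx']),round(d['fy']*p[1]/p[2]+d['cy']))
def ray(d,u,v,z):
    r=d['W'][:3,:3]@np.array([(u-d['cx'])/d['fx'],(v-d['cy'])/d['fy'],1]);o=d['W'][:3,3]
    return o+r*(z-o[2])/r[2]
def proj(d,p):
    q=d['W'][:3,:3].T@(np.array(p)-d['W'][:3,3]); return np.array([d['fx']*q[0]/q[2]+d['cx'],d['fy']*q[1]/q[2]+d['cy']])
E
python3 - <<'E'
from h import *
for c in('top','scene'):
    d=snap(c,c)
    for l in('cartridge_a','cartridge_a_port','dock_back','dock_rail','coupling','contact_block','timer','pipette','specimen_cup'): find(d,c,l)
print(ctrl.state())
E
```

```text
pics
top cartridge_a 0.87 [0.389 0.354 0.079] px 268 306
top cartridge_a 0.82 [0.371 0.679 0.08 ] px 141 315
top cartridge_a 0.79 [0.518 0.302 0.076] px 287 256
top cartridge_a_port 0.69 [0.51  0.132 0.078] px 352 257
top dock_back 0.6 [ 0.664 -0.102  0.102] px 441 196
top dock_rail 0.78 [ 0.585 -0.145  0.037] px 453 230
top coupling 0.3 [ 0.63  -0.099  0.022] px 435 214
top timer 0.7 [ 0.383 -0.275  0.014] px 503 304
top pipette 0.57 [0.353 0.161 0.02 ] px 342 318
top specimen_cup 0.64 [0.687 0.329 0.061] px 277 194
scene cartridge_a 0.87 [0.365 0.669 0.049] px 202 196
scene cartridge_a 0.61 [0.379 0.335 0.053] px 251 234
scene cartridge_a 0.55 [0.499 0.119 0.056] px 325 251
scene cartridge_a_port 0.89 [0.503 0.115 0.058] px 327 250
scene dock_back 0.98 [ 0.656 -0.123  0.076] px 427 264
scene dock_rail 0.8 [ 0.579 -0.15   0.035] px 413 293
scene timer 0.79 [ 0.385 -0.279  0.02 ] px 395 365
scene pipette 0.96 [0.35  0.151 0.024] px 276 274
scene specimen_cup 0.7 [0.679 0.315 0.048] px 332 208
{'time': 1.0, 'joints': array([ 1.07688067e+00,  2.45087663e-01,  1.55776829e+00,  2.83535419e-05,
        1.33868495e+00, -1.74065265e-01]), 'joint_vel': array([-0.00026179, -0.00160239, -0.00223944,  0.00051567,  0.00174401,
       -0.00146742]), 'tau': array([-3.91061130e-04, -4.15841675e+01, -3.14879251e+01,  6.85069081e-02,
        2.88716034e-02,  9.70456909e-06]), 'tcp_pos': array([0.20435674, 0.61707229, 0.22448022]), 'tool_rot': array([-5.00289569e-01, -3.10149279e+00, -9.10068862e-05]), 'force': array([ 0.22860561,  0.46915596, -0.21154034]), 'torque': array([-0.00466941,  0.0073918 , -0.02110268]), 'grasp_force': 0.0, 'gripper_width': 0.9995421770326882}
```

View pics/top.png

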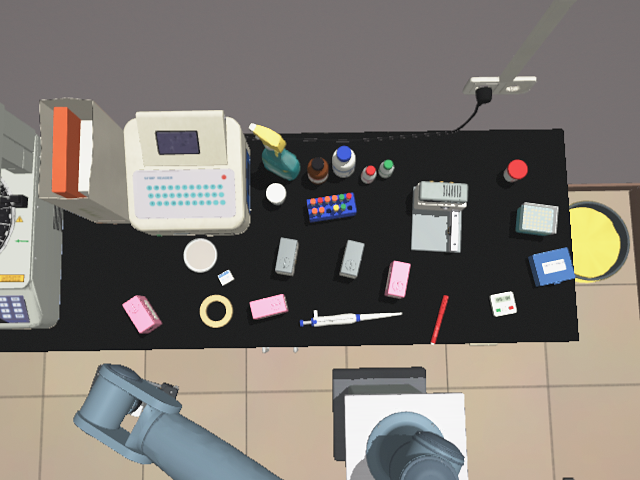

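View pics/scene.png

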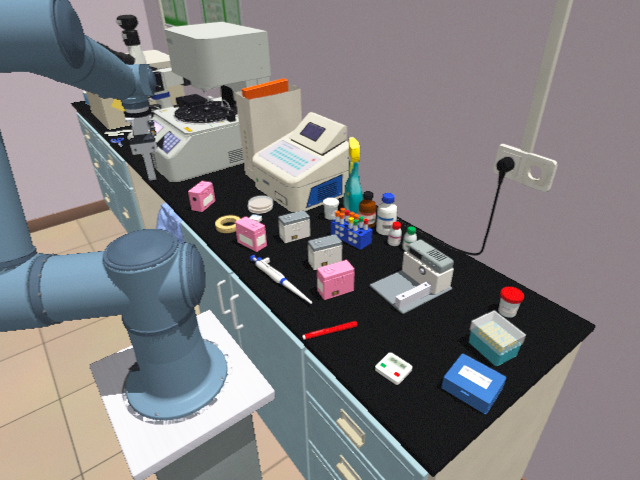

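The grey-topped white boxes at top px (287,257) and (352,259) match the description. The pink ones at (142,314), (268,306) and (398,279) are look-alikes. The dock is at (437,215), the timer at (503,304), the pipette at (350,319) and the cup at (276,194). I'll check this in a close crop.

```bash
python3 - <<'E'
import cv2
a=cv2.imread('pics/top.png')[170:310,265:475];cv2.imwrite('pics/crop1.png',cv2.resize(a,None,fx=3.8,fy=3.8,interpolation=cv2.INTER_CUBIC))
E
```

```text
(no output)
```

View pics/crop1.png

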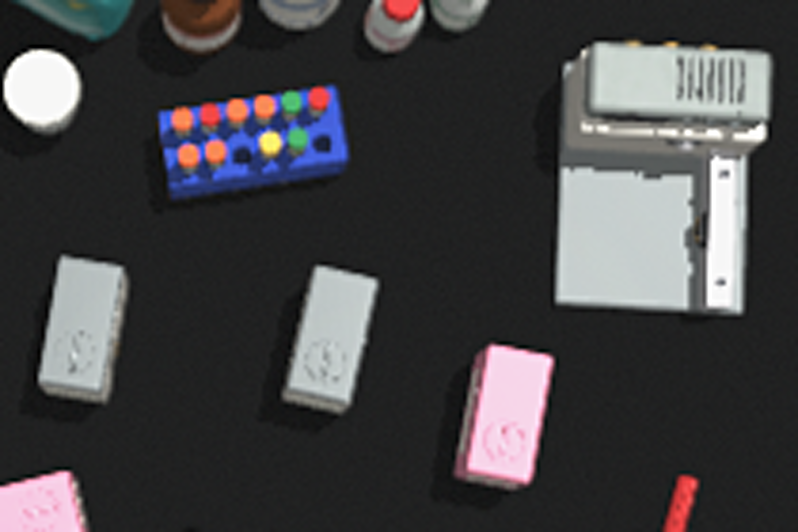

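```bash
python3 - <<'E'
from h import *
d=snap('top')
def P(u,v,z): return ray(d,265+(u+.5)/3.8-.5,170+(v+.5)/3.8-.5,z)[:2]
for n,q,z in(('L',[(62,257),(127,264),(107,393),(40,385)],.078),('R',[(316,266),(379,278),(347,403),(285,392)],.078),('pink',[(489,346),(553,353),(530,480),(458,475)],.078),
 ('rail',[(711,155),(747,157),(737,308),(705,305)],.04),('floor',[(556,303),(744,313),(560,165)],.01),('hous',[(593,45),(770,52),(767,122),(588,112)],.101)):
    p=np.array([P(*c,z) for c in q]); print(n,p.round(3).tolist(),p.mean(0).round(4))
    e=p[1]-p[0]; f=p[-1]-p[0]; print(' yaw', np.arctan2(-e[0]*-1,-e[1]).round(3), np.arctan2(-f[1],-f[0]).round(3))
print(d['W'][:3,3])
M=R.from_rotvec(ctrl.state()['tool_rot']).as_matrix();print(M.round(3)); s=ctrl.snapshot('wrist');print(s['hand_eye'],s['fx'])
E
```

```text
L [[0.566, 0.318], [0.561, 0.273], [0.472, 0.288], [0.478, 0.334]] [0.5191 0.3032]
 yaw -0.127 -0.178
R [[0.557, 0.143], [0.548, 0.099], [0.462, 0.124], [0.47, 0.166]] [0.509 0.133]
 yaw -0.208 -0.263
pink [[0.499, 0.025], [0.493, -0.019], [0.407, 0.0], [0.411, 0.049]] [0.4526 0.0139]
 yaw -0.128 -0.268
rail [[0.637, -0.143], [0.635, -0.168], [0.527, -0.156], [0.529, -0.133]] [ 0.582  -0.1501]
 yaw -0.074 -0.087
floor [[0.536, -0.033], [0.527, -0.168], [0.637, -0.039]] [ 0.5667 -0.08  ]
 yaw -0.072 3.075
hous [[0.704, -0.051], [0.697, -0.173], [0.648, -0.169], [0.657, -0.046]] [ 0.6765 -0.1097]
 yaw -0.058 -0.113
[0.33738646 0.21846417 1.64191472]
[[-0.949  0.314 -0.   ]
 [ 0.314  0.949 -0.   ]
 [-0.    -0.    -1.   ]]
[[-5.57912230e-04 -9.71839686e-01 -2.35642340e-01  6.84295746e-02]
 [ 9.99999650e-01 -3.95217656e-04 -7.37659588e-04 -5.08149740e-04]
 [ 6.23756850e-04 -2.35642669e-01  9.71839567e-01 -1.60944921e-01]
 [ 0.00000000e+00  0.00000000e+00  0.00000000e+00  1.00000000e+00]] 364.44025121066096
```

The crop confirms it: the two grey-topped white boxes are at crop (84,325) and (332,335), the pink look-alike is at (505,415), and the dock has its rail on the right with the contact block at (697,230). I'll move over the left cartridge (0.519, 0.303).

```bash
python3 -m crank '-2 -1 0 0 0 0 9.4; -4 -2 0 0 0 0 9.4; -4 -2 0 0 0 0 9.4; -4 -2 0 0 0 0 9.4; -4 -2 0 0 0 0 9.4; -4 -2 0 0 0 0 9.4; -4 -2 0 0 0 0 9.4; -4 -2 0 0 0 0 9.4; -4 -2 0 0 0 0 9.4; -4 -2 0 0 0 -0.08 9.4; -1.75 -0.9 0 0 0 -0.08 9.4; 0 0 0 0 0 0 9.4'
python3 - <<'E'
from h import *
s=ctrl.state();print(s['tcp_pos'],s['force']);M=R.from_rotvec(s['tool_rot']).as_matrix();print(M.round(3))
d=snap('wrist','w1');find(d,'wrist','cartridge_a');find(d,'wrist','cartridge_a_port')
E
```

```text
time: 2.3
tcp_pos: [0.522, 0.3023, 0.2245]
tool_rot: [0.256, 3.131, -0.0]
force: [-0.5, 0.8, -0.4]
gripper_width: 0.999
grasp_force: 0.0
[0.52202461 0.30234072 0.22448048] [-0.50525028  0.84468391 -0.40025197]
[[-0.987  0.163  0.   ]
 [ 0.163  0.987 -0.   ]
 [-0.    -0.    -1.   ]]
wrist cartridge_a 0.95 [0.514 0.307 0.084] px 320 224
wrist cartridge_a 0.93 [0.503 0.147 0.081] px 134 241
wrist cartridge_a 0.79 [0.453 0.041 0.041] px 32 198
wrist cartridge_a_port 0.94 [0.51  0.148 0.08 ] px 139 248
```

View pics/w1.png

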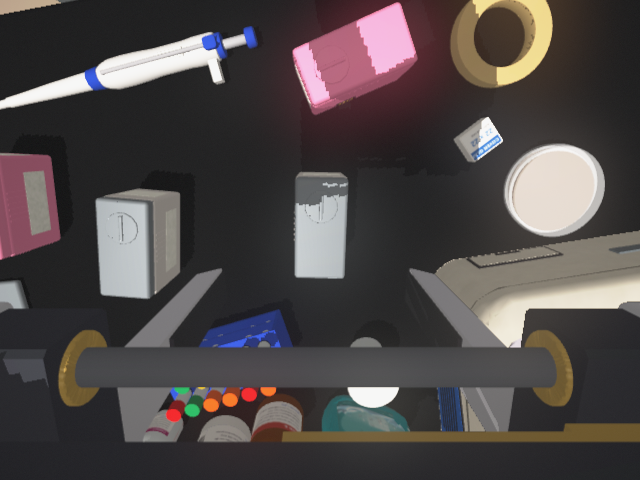

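The wrist view shows the left cartridge's top face at corners (295,277), (345,278), (348,180) and (296,180), aligned between the fingers. The other cartridge is at (125,245), and the pink boxes are at (20,205) and (355,60).

```bash
python3 - <<'E'
from h import *
d=snap('wrist')
# order: port-right? compute corners
for q in([(345,278),(295,277),(296,179),(348,180)],[(149,297),(101,292),(96,199),(153,200)]):
    p=np.array([ray(d,*c,.078)[:2] for c in q]);print(p.round(4).tolist(),p.mean(0).round(4))
    a=(p[0]+p[1]-p[2]-p[3]);print(np.arctan2(a[1],a[0]),np.linalg.norm(a)/2)
E
```

```text
[[0.5641, 0.3238], [0.556, 0.28], [0.4712, 0.2958], [0.479, 0.3385]] [0.5176 0.3095]
-0.17717616578336076 0.08628620057206504
[[0.5537, 0.1467], [0.5421, 0.1054], [0.4606, 0.1261], [0.4691, 0.1734]] [0.5064 0.1379]
-0.2778665989092752 0.08632335152571792
```

```bash
python3 -m crank '0.4 0.5 1 0 0 0.01 9.4; 0 0 4 0 0 0 9.4; 0 0 4 0 0 0 9.4; 0 0 4 0 0 0 9.4; 0 0 3 0 0 0 9.4; 0 0 1.15 0 0 0 9.4; 0 0 0 0 0 0 9.4'
python3 -m crank '0 0 0 0 0 0 4; 0 0 0 0 0 0 4; 0 0 0 0 0 0 4; 0 0 0 0 0 0 4; 0 0 0 0 0 0 4; 0 0 0 0 0 0 4; 0 0 0 0 0 0 4; 0 0 0 0 0 0 4'
```

```text
time: 3.2
tcp_pos: [0.5151, 0.3102, 0.051]
tool_rot: [-0.265, -3.127, 0.003]
force: [0.4, 0.3, 0.1]
gripper_width: 0.999
grasp_force: 0.0
time: 4.0
tcp_pos: [0.5171, 0.3095, 0.0531]
tool_rot: [-0.266, -3.13, 0.001]
force: [-0.7, -3.0, 3.2]
gripper_width: 0.491
grasp_force: 29.9
```

```bash
python3 -m crank '0 0 -1 0 0 0 4; 0 0 -2 0 0 0 4; 0 0 -2 0 0 0 4; 0 0 -1 0 0 0 4; 0 0 0 0 0 0 4; 0 0 0 0 0 0 4; 0 0 0 0 0 0 4; 0 0 0 0 0 0 4'
python3 -m crank '0 0 0 0 0 0 4; 0 0 0 0 0 0 4; 0 0 0 0 0 0 4'
```

```text
time: 4.8
tcp_pos: [0.5163, 0.3096, 0.1117]
tool_rot: [-0.266, -3.128, 0.001]
force: [-0.2, 0.2, -4.1]
gripper_width: 0.49
grasp_force: 29.9
time: 5.1
tcp_pos: [0.517, 0.3099, 0.1128]
tool_rot: [-0.266, -3.13, 0.0]
force: [0.7, 0.1, -3.2]
gripper_width: 0.493
grasp_force: 29.9
```

```bash
python3 - <<'E'
from h import *
f=[]
for i in range(12): ctrl.snapshot('top'); f.append(ctrl.state()['force'])
print(np.mean(f,0),np.std(f,0))
E
```

```text
[-0.04143976 -0.0850261  -4.46439027] [0.5182997  0.33160612 0.52453625]
```

The weight averages 4.4 N, about 0.45 kg, so this is the full cartridge; the two mass ranges don't overlap. The other is the spent one, already standing upright on the worktop. Next I'll carry this one to the left of the dock.

```bash
python3 -m crank '0 0 -3 0 0 0 4; 0 0 -4 0 0 0 4; -0.6 -1.3 -2 0 0 0 4; -1.5 -3.5 0 0 0 0 4; -1.7 -4 0 0 0 0 4; -1.7 -4 0 0 0 0 4; -1.7 -4 0 0 0 0 4; -1.7 -4 0 0 0 0 4; -1.7 -4 0 0 0 0 4; -1.6 -4 0 0 0 0 4; -0.9 -2.2 0 0 0 -0.05 4; -0.2 -0.5 0 0 0 -0.04 4'
python3 -m crank '0 0 0 0 0 0 4; 0 0 0 0 0 0 4; 0 0 0 0 0 0 4'
python3 - <<'E'
from h import *
d=snap('wrist','w2');find(d,'wrist','dock_rail');find(d,'wrist','dock_back');find(d,'wrist','coupling');find(d,'wrist','contact_block')
s=ctrl.state();print(s['force'],s['gripper_width'])
E
```

```text
time: 6.9
tcp_pos: [0.5956, -0.026, 0.203]
tool_rot: [0.128, 3.139, -0.001]
force: [-0.2, 0.3, -4.0]
gripper_width: 0.491
grasp_force: 29.9
time: 7.2
tcp_pos: [0.595, -0.0222, 0.2029]
tool_rot: [-0.125, -3.139, -0.0]
force: [-0.4, 0.7, -4.0]
gripper_width: 0.487
grasp_force: 29.9
wrist dock_rail 0.81 [ 0.58  -0.143  0.037] px 182 223
wrist dock_back 0.81 [ 0.642 -0.129  0.063] px 199 296
wrist contact_block 0.64 [ 0.579 -0.134  0.035] px 193 221
[ 0.38060293  0.47013332 -4.39978966] 0.4882388473626193
```

View pics/w2.png

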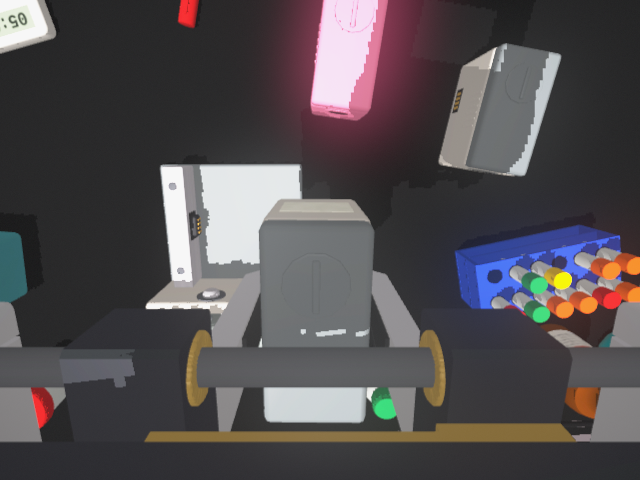

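The wrist view shows the rail from (172,165) to (185,283), the contact block at (195,225), the wall's foot at about row 280, the coupling at (210,294), and the held cartridge upright at (315,300). A magnified crop will give the edges.

```bash
python3 - <<'E'
import cv2
a=cv2.imread('pics/w2.png')[155:320,135:315];cv2.imwrite('pics/crop2.png',cv2.resize(a,None,fx=3.6,fy=3.6,interpolation=cv2.INTER_CUBIC))
E
```

```text
(no output)
```

View pics/crop2.png

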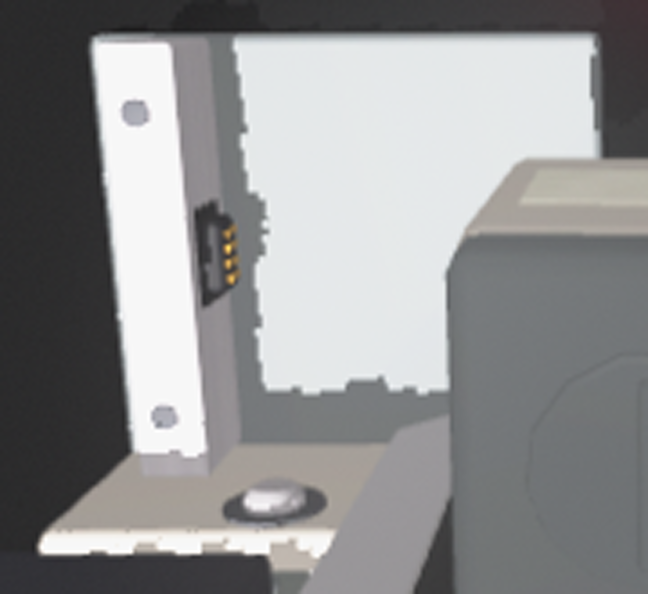

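```bash
python3 - <<'E'
from h import *
from scipy.optimize import least_squares as LS
w=snap('wrist');t=snap('top')
A=[(-67,-23,40,172,40),(-67,-41,40,93,37),(45,-23,40,209,474),(45,-41,40,141,472),(-68,80,10,597,34),(-67,-23,10,209,38),(45,-23,10,240,443),(45,-53,76,44,532),(39,0,60,275,494)]
A=[(w,np.array(a[:3])/1e3,np.array([135+(a[3]+.5)/3.6-.5,155+(a[4]+.5)/3.6-.5])) for a in A]
B=[(-67,-23,40,705,305),(-67,-41,40,737,308),(-68,80,10,556,303)]
B=[(t,np.array(a[:3])/1e3,np.array([265+(a[3]+.5)/3.8-.5,170+(a[4]+.5)/3.8-.5])) for a in B]
def res(q,S):
    c,s=np.cos(q[2]),np.sin(q[2]);o=[]
    for d,p,uv in S:
        z=p[2]+(q[3] if len(q)>3 else 0)
        o+=list(proj(d,[q[0]+c*p[0]-s*p[1],q[1]+s*p[0]+c*p[1],z])-uv)
    return np.array(o)
for n,S,x0 in(('w',A,[.597,-.117,-.08]),('wz',A,[.597,-.117,-.08,0]),('t',B,[.597,-.117,-.08])):
    r=LS(res,x0,args=(S,));print(n,r.x.round(4),r.fun.round(1))
# held cartridge: rear bottom etc: top-rear edge corners
s=ctrl.state();print(s['tcp_pos'],s['tool_rot'],R.from_rotvec(s['tool_rot']).as_matrix()[:2,1])
E
```

```text
w [ 0.5985 -0.1165 -0.0731] [-0.4  0.6  0.9  1.6  0.3  0.9  0.1  1.6  0.9 -0.8  0.5 -0.1  1.3 -1.1
 -3.1  0.4 -0.1 -3. ]
wz [ 0.5986 -0.1167 -0.0731 -0.0006] [-0.4  0.7  1.   1.7  0.3  0.8  0.2  1.5  0.7 -0.7  0.5  0.   1.2 -1.2
 -3.   0.2 -0.1 -3.1]
t [ 0.5974 -0.1183 -0.0838] [ 0.8  0.2 -0.9 -0.2  0.1 -0. ]
[ 0.59513189 -0.02267662  0.20297639] [-1.24679649e-01 -3.13911269e+00  4.19814438e-05] [0.07931112 0.99684991]
```

```bash
python3 -m crank '0.1 -1.5 0 0 0 -0.004 4; 0.2 -3.2 0 0 0 0 4; 0.2 -2.6 1 0 0 0 4; 0 -0.8 2.5 0 0 0 4; 0 0 3.5 0 0 0 4; 0 0 3.5 0 0 0 4; 0 0 2.2 0 0 0 4; 0 0 0.8 0 0 0 4; 0 0 0 0 0 0 4; 0 0 0 0 0 0 4; 0 0 0 0 0 0 4'
python3 -m crank '0 0 0.2 0 0 0 4; 0 0 0.1 0 0 0 4; 0 0 0.05 0 0 0 4; 0 0 0 0 0 0 4; 0 0 0 0 0 0 4'
python3 - <<'E'
from h import *
f=[]
d=snap('wrist','w3');snap('scene','s3')
for i in range(6): ctrl.snapshot('top'); f.append(ctrl.state()['force'])
print(np.mean(f,0),ctrl.state()['tcp_pos'])
E
```

```text
time: 8.65
tcp_pos: [0.5854, -0.104, 0.07]
tool_rot: [0.119, 3.136, -0.002]
force: [-0.3, -0.1, -4.0]
gripper_width: 0.489
grasp_force: 29.9
time: 9.15
tcp_pos: [0.584, -0.1034, 0.0644]
tool_rot: [-0.119, -3.139, 0.0]
force: [-1.2, 0.6, -4.1]
gripper_width: 0.49
grasp_force: 29.9
[-1.11575407e-03  9.73018157e-03 -4.21848568e+00] [ 0.58400892 -0.10338422  0.06448169]
```

```bash
python3 -m crank '0 0 0.1 0 0 0 4; 0 0 0.05 0 0 0 4; 0 0 0 0 0 0 4; 0 0 0 0 0 0 4; 0 0 0 0 0 0 4'
python3 -m crank '0 0 0.05 0 0 0 4; 0 0 0 0 0 0 4;  0 0 0 0 0 0 4'
cat > m.py <<'E'
from h import *
f=[];p=[]
for i in range(8): ctrl.snapshot('wrist'); s=ctrl.state();f.append(s['force']);p.append(s['tcp_pos'])
a=-.075;D=np.array([[np.cos(a),np.sin(a),0],[-np.sin(a),np.cos(a),0],[0,0,1]])
M=R.from_rotvec(s['tool_rot']).as_matrix()
print('Fdock',(D@np.mean(f,0)).round(2),'Pdock',(1e3*D@(np.mean(p,0)-[.598,-.117,.01])).round(2),'tilt',M[:2,2].round(4),'yaw',np.arctan2(-M[0,1],M[1,1]).round(4),s['torque'].round(2),s['time'])
E
python3 m.py
```

```text
time: 10.05
tcp_pos: [0.5841, -0.1034, 0.0631]
tool_rot: [0.119, 3.139, -0.0]
force: [-0.4, 0.0, -2.0]
gripper_width: 0.491
grasp_force: 29.9
time: 10.35
tcp_pos: [0.5843, -0.1034, 0.0631]
tool_rot: [0.119, 3.139, -0.0]
force: [-1.9, 0.4, 3.3]
gripper_width: 0.487
grasp_force: 29.9
Fdock [-2.87  0.61  4.96] Pdock [-14.69  12.48  53.11] tilt [ 0.0005 -0.0002] yaw -0.0758 [ 0.22  0.65 -0.01] 10.75
```

```bash
python3 -m crank '0 0 -0.03 0 0 0 4; -0.3 0 0 0 0 0 4; -0.3 0 0 0 0 0 4; -0.3 0 0 0 0 0 4; -0.2 0 0 0 0 0 4; 0 0 0 0 0 0 4; 0 0 0 0 0 0 4'
python3 m.py
```

```text
time: 11.45
tcp_pos: [0.5947, -0.1043, 0.0631]
tool_rot: [-0.119, -3.138, 0.0]
force: [-7.0, 1.5, 6.9]
gripper_width: 0.484
grasp_force: 30.0
Fdock [-6.36  0.09  7.87] Pdock [-4.28 12.37 53.12] tilt [-0.0013 -0.0002] yaw -0.0757 [ 0.12  0.92 -0.01] 11.85
```

```bash
python3 -m crank '-0.1 0 0 0 0 0 4; -0.1 0 0 0 0 0 4; 0 0 0 0 0 0 4; 0 0 0 0 0 0 4'
python3 m.py
```

```text
time: 12.25
tcp_pos: [0.5962, -0.1045, 0.0631]
tool_rot: [-0.119, -3.137, 0.0]
force: [-8.3, 0.6, 9.9]
gripper_width: 0.488
grasp_force: 30.0
Fdock [-8.9  -0.65  9.22] Pdock [-2.69 12.3  53.14] tilt [-0.0025 -0.0001] yaw -0.0758 [ 0.03  1.21 -0.1 ] 12.65
```

```bash
python3 -m crank '0 0 -0.05 0 0 0 4; -0.1 0 0 0 0 0 4; -0.1 0 0 0 0 0 4; 0 0 0 0 0 0 4; 0 0 0 0 0 0 4'
python3 m.py
```

```text
time: 13.15
tcp_pos: [0.5968, -0.1048, 0.063]
tool_rot: [-0.118, -3.133, 0.0]
force: [-12.3, -0.1, 10.4]
gripper_width: 0.49
grasp_force: 30.0
Fdock [-12.08  -1.54   9.93] Pdock [-2.12 12.11 53.04] tilt [-0.0063  0.0001] yaw -0.0756 [-0.1   1.92 -0.08] 13.55
```

```bash
python3 -m crank '-0.1 0 0 0 0 0 4; -0.1 0 0 0 0 0 4; 0 0 0 0 0 0 4; 0 0 0 0 0 0 4'
python3 m.py
```

```text
time: 13.95
tcp_pos: [0.5976, -0.1048, 0.0628]
tool_rot: [-0.118, -3.13, -0.0]
force: [-16.5, -2.1, 12.5]
gripper_width: 0.484
grasp_force: 30.0
Fdock [-15.93  -2.29  12.85] Pdock [-1.27 12.1  52.82] tilt [-0.0095  0.0003] yaw -0.0753 [-0.17  2.64 -0.12] 14.35
```

```bash
python3 -m crank '0.2 0 -0.05 0 -0.008 0 4; 0 -0.2 0 0 0 0 4; 0 -0.2 0 0 0 0 4; 0 -0.2 0 0 0 0 4; 0 0 0 0 0 0 4; 0 0 0 0 0 0 4'
python3 m.py
```

```text
time: 14.95
tcp_pos: [0.5972, -0.1092, 0.063]
tool_rot: [0.119, 3.136, 0.004]
force: [-4.6, 3.8, 5.9]
gripper_width: 0.488
grasp_force: 30.0
Fdock [-5.52  3.71  5.35] Pdock [-1.38  7.71 53.  ] tilt [0.0038 0.0022] yaw -0.0759 [ 0.78  1.31 -0.11] 15.35
```

```bash
python3 -m crank '0 -0.2 0 0 0 0 4; 0 -0.2 0 0 0 0 4; 0 0 0 0 0 0 4; 0 0 0 0 0 0 4'
python3 m.py
```

```text
time: 15.75
tcp_pos: [0.597, -0.1122, 0.063]
tool_rot: [0.119, 3.136, 0.007]
force: [-4.4, 8.4, 6.3]
gripper_width: 0.488
grasp_force: 30.0
Fdock [-5.03  6.92  6.12] Pdock [-1.36  4.73 53.03] tilt [0.0039 0.0041] yaw -0.0761 [ 1.47  1.25 -0.11] 16.15
```

```bash
python3 -m crank '0 -0.2 0 0.005 0.003 0 4; 0 -0.2 0 0 0 0 4; 0 0 0 0 0 0 4; 0 0 0 0 0 0 4'
python3 m.py
```

```text
time: 16.55
tcp_pos: [0.5968, -0.1156, 0.0629]
tool_rot: [0.119, 3.138, 0.001]
force: [-4.4, 9.6, 5.4]
gripper_width: 0.488
grasp_force: 30.0
Fdock [-4.63  8.65  5.29] Pdock [-1.3   1.34 52.89] tilt [0.0009 0.0004] yaw -0.0759 [1.85 1.08 0.05] 16.95
```

```bash
python3 -m crank '0 -0.2 0 0.002 0 0 4; 0 -0.2 0 0 0 0 4; 0 0 0 0 0 0 4; 0 0 0 0 0 0 4'
python3 m.py
```

```text
time: 17.35
tcp_pos: [0.5967, -0.1158, 0.063]
tool_rot: [0.12, 3.139, 0.009]
force: [-3.1, 21.0, 9.1]
gripper_width: 0.49
grasp_force: 30.0
Fdock [-4.2  21.15  8.55] Pdock [-1.35  1.09 52.97] tilt [0.001  0.0053] yaw -0.0762 [4.33 0.61 0.19] 17.75
```

```bash
python3 -m crank '-0.2 0.1 0 0.005 0 0 4; -0.2 0 0 0 -0.004 0 4; 0 0 0 0 0 0 4; 0 0 0 0 0 0 4; 0 0 0 0 0 0 4'
python3 m.py
```

```text
time: 18.25
tcp_pos: [0.5978, -0.1157, 0.0626]
tool_rot: [-0.119, -3.136, 0.001]
force: [-14.5, 19.0, 16.0]
gripper_width: 0.489
grasp_force: 30.0
Fdock [-16.27  17.77  15.79] Pdock [-0.33  1.27 52.59] tilt [-0.0037 -0.0005] yaw -0.0758 [3.66 2.53 0.08] 18.65
```

```bash
python3 -m crank '-0.2 0 0 0 0 0 4; -0.1 0 0 0 -0.003 0 4; 0 0 0 0 0 0 4; 0 0 0 0 0 0 4; 0 0 0 0 0 0 4'
python3 m.py
```

```text
time: 19.15
tcp_pos: [0.5994, -0.1158, 0.0622]
tool_rot: [-0.119, -3.135, 0.001]
force: [-19.5, 18.0, 17.7]
gripper_width: 0.489
grasp_force: 30.0
Fdock [-20.88  16.97  18.12] Pdock [ 1.26  1.28 52.21] tilt [-0.0045 -0.0002] yaw -0.0756 [3.68 3.28 0.06] 19.55
```

```bash
python3 - <<'E'
from h import *
d=snap('wrist','w4');t=snap('top');s=snap('scene')
a=cv2.resize(d['pixels'][130:350,150:430,::-1],(800,629))[:600]
cv2.imwrite('pics/c4.png',a)
s=cv2.resize(s['pixels'][230:320,360:470,::-1],None,fx=4,fy=4,interpolation=cv2.INTER_CUBIC);t=cv2.resize(t['pixels'][170:265,400:480,::-1],None,fx=4,fy=4,interpolation=cv2.INTER_CUBIC)
c=np.zeros((380,760,3),np.uint8);c[:360,:440]=s;c[:,440:]=t;cv2.imwrite('pics/st4.png',c)
E
```

```text
(no output)
```

View pics/c4.png

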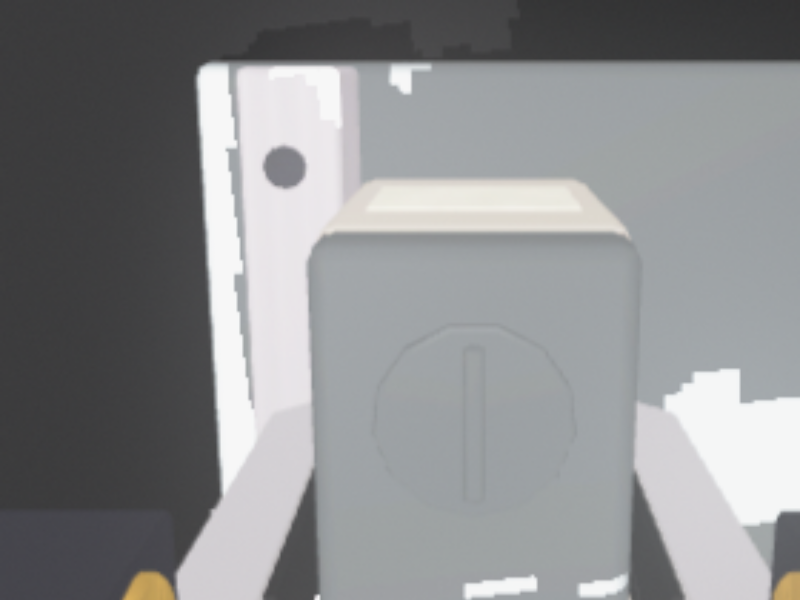

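View pics/st4.png

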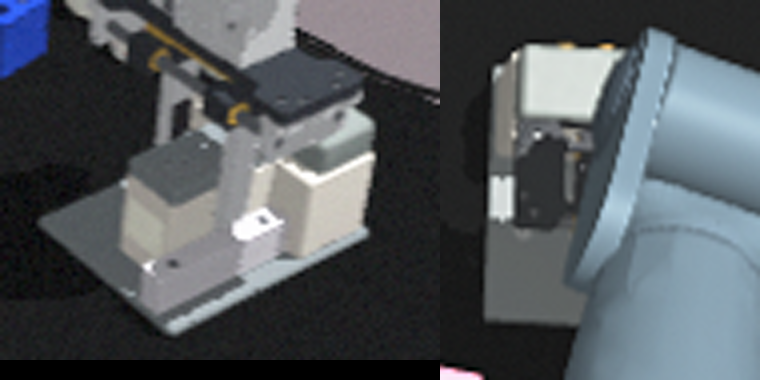

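The crop shows the cartridge standing square beside the rail with its lower rear edge at crop row 180, its top rear edge at row 233, and the dock floor's front edge at row 62. I'll measure these differentially.

```bash
python3 - <<'E'
from h import *
d=snap('wrist')
a=-.075;D=np.array([[np.cos(a),np.sin(a)],[-np.sin(a),np.cos(a)]])
g=cv2.cvtColor(d['pixels'],cv2.COLOR_RGB2GRAY).astype(int)
for u in(300,316,330): print(u,g[146:158,u].tolist(),g[186:218,u].tolist())
k=800/280
f=lambda u,v,z:(1e3*D@(ray(d,150+(u+.5)/k-.5,130+(v+.5)/k-.5,z)[:2]-[.598,-.117])).round(1)
print('floorfront',f(475,62,.01),'rail front',f(290,68,.04),'bot rear',f(475,181,.01),'top rear',f(475,234,.088),'bot L/R',f(375,181,.01),f(580,181,.01),'rail inner',f(342,70,.04),'rail inner bottom',f(358,70,.01),'top L/R',f(311,260,.088),f(638,260,.088),'f edges', f(200,64,.01))
E
```

```text
300 [75, 75, 75, 75, 70, 113, 177, 215, 187, 159, 162, 163] [166, 166, 166, 166, 166, 166, 184, 211, 217, 229, 233, 234, 235, 235, 235, 235, 240, 235, 223, 218, 218, 219, 222, 226, 212, 165, 145, 146, 148, 152, 156, 160]
316 [72, 73, 67, 63, 64, 106, 142, 153, 156, 159, 162, 162] [164, 165, 165, 165, 165, 166, 183, 209, 217, 229, 234, 233, 233, 233, 233, 233, 240, 235, 223, 218, 218, 217, 221, 226, 211, 164, 144, 145, 148, 150, 155, 158]
330 [59, 59, 60, 61, 61, 105, 142, 152, 155, 158, 161, 162] [165, 164, 164, 164, 165, 164, 182, 209, 216, 227, 233, 233, 233, 232, 233, 234, 241, 235, 222, 217, 217, 217, 220, 225, 209, 164, 142, 144, 146, 150, 155, 158]
floorfront [-67.6   1.1] rail front [-66.5 -30.6] bot rear [-44.    1.1] top rear [-45.3   1. ] bot L/R [-44.  -19.4] [-44.   22.6] rail inner [-66.2 -21.7] rail inner bottom [-66.1 -22.2] top L/R [-41.9 -20.6] [-41.8  22.6] f edges [-67.3 -53.7]
```

```bash
python3 - <<'E'
import cv2
for n in('w2','w3','w4'):
    g=cv2.cvtColor(cv2.imread(f'pics/{n}.png'),cv2.COLOR_BGR2GRAY).astype(int)
    print(n,[g[186:230,u].tolist() for u in(316,)],g[300,225:275].tolist())
E
```

```text
w2 [[62, 62, 61, 62, 62, 62, 62, 62, 62, 62, 62, 62, 77, 138, 158, 158, 172, 180, 180, 179, 177, 178, 178, 179, 184, 187, 169, 160, 159, 159, 160, 162, 168, 162, 125, 104, 104, 105, 106, 109, 112, 114, 115, 116]] [161, 161, 160, 161, 157, 153, 152, 152, 151, 151, 152, 152, 152, 152, 152, 151, 152, 152, 152, 152, 152, 152, 152, 151, 151, 151, 151, 151, 151, 151, 149, 135, 84, 63, 64, 80, 105, 111, 112, 114, 116, 116, 117, 117, 117, 116, 117, 117, 116, 116]
w3 [[127, 127, 128, 128, 128, 128, 127, 127, 128, 128, 128, 128, 136, 163, 173, 173, 191, 199, 198, 198, 196, 197, 197, 197, 205, 208, 188, 175, 175, 175, 175, 179, 185, 178, 137, 112, 113, 113, 116, 119, 122, 125, 125, 126]] [247, 247, 247, 247, 247, 187, 167, 167, 167, 167, 167, 167, 168, 167, 168, 168, 167, 168, 168, 167, 168, 168, 167, 168, 167, 168, 168, 168, 168, 167, 165, 151, 93, 68, 69, 87, 116, 122, 125, 127, 127, 128, 130, 129, 130, 129, 131, 130, 129, 130]
w4 [[165, 165, 165, 166, 166, 165, 183, 211, 217, 229, 234, 234, 233, 233, 233, 233, 240, 235, 222, 218, 218, 218, 221, 226, 211, 164, 144, 144, 147, 151, 155, 158, 159, 161, 162, 162, 164, 163, 163, 163, 163, 164, 163, 164]] [72, 77, 161, 244, 242, 216, 209, 209, 208, 209, 209, 209, 209, 209, 209, 209, 209, 210, 209, 209, 209, 209, 209, 209, 209, 209, 209, 209, 209, 209, 205, 187, 114, 82, 89, 118, 149, 153, 156, 159, 161, 163, 162, 162, 163, 162, 163, 162, 163, 162]
```

The hand slid about 5 mm back along the box, which suggests the box is against a stop. I'll cut the floor and rail friction so the x push acts fully, then press y again and re-measure.

```bash
cat > q.py <<'E'
from h import *
d=snap('wrist');g=cv2.cvtColor(d['pixels'],cv2.COLOR_RGB2GRAY).astype(float)
a=-.075;D=np.array([[np.cos(a),np.sin(a)],[-np.sin(a),np.cos(a)]])
def edge(u,lo,hi,sg):
    e=np.diff(cv2.GaussianBlur(g,(3,3),0)[lo:hi,u])*sg;i=e.argmax();i=min(max(i,1),len(e)-2);y=e[i-1:i+2];o=y[0]-2*y[1]+y[2]
    return lo+i+.5+(.5*(y[0]-y[2])/o if o else 0)
for u in(295,316,340):
    v0=edge(u,143,160,1);v1=edge(u,184,200,1);v2=edge(u,200,222,-1)
    print(u,[x.__round__(2) for x in(v0,v1,v2)],[(1e3*D@(ray(d,u,v,z)[:2]-[.598,-.117])).round(2)[0] for v,z in((v0,.01),(v1,.01),(v2,.088))])
E
python3 q.py
python3 -m crank '0 0 -0.1 0 0 0 4; 0 0.2 0 -0.002 0 0 4; 0 0 0 0 0 0 4; 0 0 0 0 0 0 4; 0 0 0 0 0 0 4'
python3 m.py; python3 q.py
```

```text
295 [np.float64(151.37), np.float64(192.33), np.float64(210.56)] [np.float64(-67.63), np.float64(-44.39), np.float64(-45.68)]
316 [np.float64(151.03), np.float64(192.38), np.float64(210.57)] [np.float64(-67.8), np.float64(-44.34), np.float64(-45.67)]
340 [np.float64(151.02), np.float64(192.39), np.float64(210.56)] [np.float64(-67.8), np.float64(-44.32), np.float64(-45.66)]
time: 20.3
tcp_pos: [0.5994, -0.1157, 0.0622]
tool_rot: [-0.118, -3.135, 0.003]
force: [-17.0, 10.8, 9.9]
gripper_width: 0.488
grasp_force: 30.0
Fdock [-17.66   9.67  10.58] Pdock [ 1.26  1.37 52.22] tilt [-0.004  -0.0016] yaw -0.0755 [2.46 2.96 0.06] 20.7
295 [np.float64(151.44), np.float64(192.36), np.float64(210.56)] [np.float64(-67.57), np.float64(-44.34), np.float64(-45.7)]
316 [np.float64(151.03), np.float64(192.38), np.float64(210.57)] [np.float64(-67.78), np.float64(-44.33), np.float64(-45.69)]
340 [np.float64(151.04), np.float64(192.39), np.float64(210.58)] [np.float64(-67.76), np.float64(-44.31), np.float64(-45.68)]
```

```bash
python3 - <<'E'
from h import *
d=ctrl.snapshot('wrist');H=np.array(d['hand_eye'])
def t(v,h,u=316): # tool x,y at depth h along tool z
    r=H[:3,:3]@np.array([(u-d['cx'])/d['fx'],(v-d['cy'])/d['fy'],1]);o=H[:3,3];return (1e3*(o+r*(h-o[2])/r[2])).round(2)[:2]
print('w2',t(198.7,.0531),t(219.9,-.0249)); print('now',t(192.38,.0522),t(210.57,-.0258))
E
```

```text
w2 [41.59 -0.12] [43.36 -0.23]
now [45.39 -0.13] [47.08 -0.23]
```

```bash
python3 -m crank '0 -0.1 -0.03 0 -0.004 0 4; 0 -0.1 0 0.002 0 0 4; 0 0 0 0 0 0 4; 0 0 0 0 0 0 4; 0 0 0 0 0 0 4'
python3 m.py; python3 q.py
```

```text
time: 21.3
tcp_pos: [0.5995, -0.1158, 0.0622]
tool_rot: [0.119, 3.139, -0.001]
force: [-13.8, 17.4, 9.0]
gripper_width: 0.484
grasp_force: 30.0
Fdock [-14.51  15.91   9.39] Pdock [ 1.46  1.28 52.2 ] tilt [ 0.0007 -0.0006] yaw -0.0757 [3.53 2.52 0.09] 21.7
295 [np.float64(150.56), np.float64(191.56), np.float64(210.31)] [np.float64(-67.6), np.float64(-44.38), np.float64(-45.74)]
316 [np.float64(150.43), np.float64(191.57), np.float64(210.32)] [np.float64(-67.66), np.float64(-44.37), np.float64(-45.73)]
340 [np.float64(150.42), np.float64(191.59), np.float64(210.33)] [np.float64(-67.64), np.float64(-44.34), np.float64(-45.71)]
```

```bash
python3 -m crank '0 0 0 0 0 0 4; 0 0 0 0 0 0 4; 0 0 0 0 0 0 4; 0 0 0 0 0 0 4; 0 0 0 0 0 0 4; 0 0 0 0 0 0 4; 0 0 0 0 0 0 4; 0 0 0 0 0 0 4; 0 0 0 0 0 0 4; 0 0 0 0 0 0 4'
python3 m.py; python3 q.py|tail -1; python3 -c "
from plant import ctrl;print(ctrl.close_job())"
```

```text
time: 22.75
tcp_pos: [0.5996, -0.1158, 0.0622]
tool_rot: [0.119, 3.139, -0.001]
force: [-13.7, 15.9, 10.0]
gripper_width: 0.489
grasp_force: 30.0
Fdock [-14.71  15.83   9.44] Pdock [ 1.46  1.29 52.2 ] tilt [ 0.0007 -0.0006] yaw -0.0757 [3.58 2.55 0.06] 23.15
340 [np.float64(150.43), np.float64(191.57), np.float64(210.32)] [np.float64(-67.66), np.float64(-44.36), np.float64(-45.74)]
the job is handed in; nothing more can be done
None
```

I handed the job in with the full cartridge (about 0.45 kg) held in the dock corner at about 15 N against the back wall and 16 N against the rail. Camera and force readings put it flat and fully home, though I had no direct reading of the coupling or contact block. I hefted only that one, since the weight ranges don't overlap, and never touched the spent cartridge, timer, pipette or cup.

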